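# Load the bedside mug on the tea tray and hold the tray level

## Robot

A 6-joint arm with a two-finger parallel gripper is mounted at the origin on the work surface. World frame = base frame: x ahead of the robot, y to its left, z up, the work surface at z = 0. Lengths are in mm, angles in rad, forces in N, time in s.
With the tool pointing down it reaches from about 325 to 875 mm from the base axis. Payload 4.4 kg.
Tool frame: the origin (TCP) lies on the centre line of the jaws, within the pads' length; the fingertips stand ahead of it and the grasp point (between the pads) lies 6 mm ahead of it (ctrl.tcp_to_tips is the z of the fingertips in the tool frame, in mm); z points along the fingers, y is the line along which they close (so a half turn about z gives the same grasp; the last joint's range is limited). The gripper opens to 85 mm and grips with 20 to 120 N. Pads are 22 mm wide; open, the fingers measure 114 mm over their backs; the gripper's body (76 mm by 85 mm) begins 54 mm behind the grasp point. The pads swing forward as they close: fully open they stand 13 mm farther back than shut.
Start: joints at [0.951, 0.207, 1.542, -0, 1.393, -0.15], TCP at [260.317, 512.701, 256.282] pointing down, gripper open.
Joint ranges: [-2.73, 2.73], [-0.86, 2.22], [0.23, 2.46], [-1.11, 4.25], [0.08, 2.63], [-2.82, 2.82]. Speed limits (rad/s): [2.79, 2.79, 3.14, 3.14, 3.14, 3.14].

## Interface

Orientations are given as a 3x3 rotation matrix whose columns are the frame's x, y, z axes.
In Python, from plant import ctrl, sensors, optics gives the robot as it stands. Calls block until the motion is done:
- ctrl.move_ptp(position, orientation): joint-space move of the TCP to a pose.
- ctrl.move_l(position, rot=None, vel=150, threshold=None): straight line of the TCP; rot=None keeps the orientation; vel is the mean speed in mm/s. With threshold (N) it stops when the force on the tool has changed by that much, and returns True; else False.
- ctrl.set_joints(angles): joint-space move.
- ctrl.gripper_to(opening, force=None): finger opening in mm; force is the grip in N (None keeps the last); returns when the fingers have stopped.
- ctrl.hold(seconds).
- ctrl.solve_ik(position, orientation): joint angles nearest the present ones, or None.
- sensors.read_state(): the state.
- optics.grab_frame(name): name is "side" or "top"; returns (picture, depth): 480x640x3 uint8, red, green, blue; 480x640 float32, mm along the optical axis (not along the pixel's ray), 0 where there is no reading.
- optics.camera_params(name): a dict with "mtx" (3x3 intrinsics, pixels), "R" (3x3) and "t" (3): a world point X has camera coordinates R X + t. Camera axes: x right, y down, z forward; pixel columns grow to the right and rows downward; lengths in mm; the calibration is good to about 2 mm. A picture is of the moment at which its call begins. camera_params takes no time and is no camera call.
A pose or a line that the arm cannot do raises ctrl.MotionError and nothing moves.
- ctrl.finish_job(): hands the job in; it is judged then, once.
The state is a dict: "t": time; "q": joint angles; "qvel": joint speeds; "tau": joint torques, N m; "eef_pos": TCP position; "eef_rot": TCP orientation; "force": force on the tool from outside, world axes, zero at the start; "wrist_torque": the same for the moment, N m; "grip_width": finger opening in mm; "grasp_force": force on a finger pad.
Only numpy, scipy, OpenCV 4.12 (cv2) and the standard library are available. Lean on these libraries where they do the work, as an engineer would, in place of code of your own. Each camera call takes 0.05 s, during which the arm holds its last target. There are 200 camera calls.

## Task

Stand the mug upright on the floor of the empty compartment of the tea tray, beside the lidded jar's compartment, and let go of it while the tray is still on the table. Then lift the tray by the bar of its hoop handle about 10 cm clear of the table, keeping it level with jar and mug standing on it, and finish while still holding it there steady, without putting it down. Leave the clock, book, phone and lotion bottle alone.

Things in the scene. Friction and masses are not known exactly. Their poses are not given: they have to be found in the camera images.
- tray: loose light-wood tea tray, 0.35 kg, 320 (x) by 190 mm (y); floor 6 mm thick, rim 30 mm high, 6 mm thick; a divider 26 mm high at x = 0 makes two compartments, each 150 (x) by 178 mm (y) inside: jar in the -x one, +x one empty. Over the divider a hoop handle: posts 14 by 12 mm outside the rim at y = +-101 mm and a bar along y between them. Origin: centre of underside; z up. Any yaw.
- tray_grip (a point): middle of the tray's handle bar, 150 mm above the tray's underside; the bar runs along the tray's y over the full width, 14 mm thick (x) and 20 mm high (z, 140 to 160 mm); grasp it from above across its 14 mm. Axes are the tray's.
- tray_spot (a point): middle of the floor of the empty compartment: 80 mm from the tray's centre along its +x, 6 mm above the underside. Axes are the tray's.
- mug: loose white mug, straight body 62 mm in diameter, 95 mm high, wall 4 mm, 0.18 to 0.30 kg. Loop handle along its +y, reaching 68 mm from the axis, 16 to 83 mm above the underside; in the tray it clears the rim if it points along the tray's +y or -y. Body can be grasped from above across its x. Origin: centre of underside, z up. On the table left or right of the tray, any yaw.
- jar: loose lidded white jar, 64 mm in diameter, 85 mm high, mass about 0.22 kg (varies by a quarter), standing free on the floor of the tray's -x compartment. Origin: centre of the underside, z up. It stays where it is on the tray.
- clock: bystander: black bedside clock, a box 45 mm (x) by 85 mm (y) by 74 mm high, standing on the table on the other side of the tray than the mug. Origin: centre of the underside.
- book: bystander: book lying flat, 134 mm (x) by 192 mm (y) by 28 mm, on the table beyond the tray to the robot's left. Origin: centre of the underside.
- phone: bystander: black phone 72 by 148 by 9 mm lying on the book. Origin: centre of the underside.
- lotion: bystander: white bottle 44 mm in diameter, 120 mm high, black cap, on the table beyond the tray to the robot's right. Origin: centre of the underside.
Mind the look-alikes: they are no part of the job. What is shaped like the jar but orange or pink is not meant.

How it is judged (in metres and radians):
On the way, in this order (a step that is already met when the one before it is completed fails the run):
1. the mug stands upright on the floor of the empty compartment, let go, with the tray still on the table (x of mug in the frame of tray between 0.03 and 0.13 m and y of mug in the frame of tray between -0.066 and 0.066 m and z of mug in the frame of tray between 0 and 0.012 m and angle between the z axis of mug and the z axis of tray, either way round below 0.08 rad and contact force between mug and the fingers below 0.2 N and height (world z) of tray below 0.01 m and linear speed of mug below 0.05 m/s), for 0.2 s.
2. the tray is up in the fingers, level and clear of the table, with mug and jar standing in their compartments (height (world z) of tray above 0.06 m and angle between tray's own z axis and vertical below 0.1 rad and contact force between tray and the fingers above 2 N and contact force between mug and tray above 0.5 N and angle between mug's own z axis and vertical below 0.15 rad and contact force between tray and clock below 0.2 N and contact force between tray and lotion below 0.2 N and contact force between tray and book below 0.2 N and contact force between tray and phone below 0.2 N and x of mug in the frame of tray between 0.03 and 0.13 m and y of mug in the frame of tray between -0.066 and 0.066 m and z of mug in the frame of tray between 0 and 0.012 m and angle between the z axis of each of mug, jar and the z axis of tray, either way round below 0.08 rad and contact force between mug and the fingers below 0.2 N and x of jar in the frame of tray between -0.13 and -0.03 m and z of jar in the frame of tray below 0.012 m), for 0.2 s.
At the end, for the whole second after the job is handed in: The fingers hold the tray still (30 mm/s, 0.15 rad/s), 60 mm or more above the table, within 0.10 rad of level, touching no bystander; mug (+x side, not touched by the fingers) and jar (-x side) stand flat on its floor within 6 mm and 0.08 rad; mug upright to 0.15 rad (all of step 2 and linear speed of tray below 0.03 m/s and angular speed of tray below 0.15 rad/s); the arm keeps its last pose, push and grip.
It fails at once if the tray is tipped by more than 0.25 rad (angle between tray's own z axis and vertical above 0.25 rad).
It fails at once if the mug or the jar is tipped over (more than 0.6 rad) (angle between any of mug, jar's own z axis and vertical above 0.6 rad).
It fails at once if the clock, book, phone or lotion bottle is moved by more than 25 mm (distance of any of clock, book, phone, lotion from where it was at the start of the episode above 0.025 m).
It also fails if it takes over 51 s, if anything falls off the work surface, if the arm or the gripper's body presses on something with over 40 N, if the wrist force passes 120 N, or if a joint passes its speed limit or range.

## Working session

There is one attempt and no reset: what is moved stays moved. The work goes in short steps, each a Python script; the robot and the scene stay as the last script left them, time stands still between calls to the robot, and variables do not carry over. Pictures are saved under pics/ and viewed, at most 10 in all, crops included, and the job is handed in when it is done.

```bash
mkdir -p pics; ls; python3 - <<'E'
from plant import ctrl, sensors, optics
import cv2,numpy as np
for n in("top","side"):
    p,d=optics.grab_frame(n); cv2.imwrite(f"pics/{n}0.png",p[:,:,::-1]); np.savez(f"{n}0.npz",p=p,d=d)
    c=optics.camera_params(n); print(n,c["mtx"].round(1).tolist(),c["R"].round(3).tolist(),c["t"].round(1), "ctr",(-c["R"].T@c["t"]).round(0))
s=sensors.read_state(); print(s["t"],s["eef_pos"],s["eef_rot"].tolist() if hasattr(s["eef_rot"],'tolist') else s["eef_rot"],s["grip_width"],ctrl.tcp_to_tips)
E
```

```text
pics
top [[538.5, 0.0, 312.1], [0.0, 538.5, 232.6], [0.0, 0.0, 1.0]] [[0.006, -1.0, -0.009], [-0.994, -0.005, -0.109], [0.109, 0.009, -0.994]] [   3.   608.  1345.9] ctr [ 458.   -6. 1404.]
side [[503.0, 0.0, 302.4], [0.0, 503.0, 231.6], [0.0, 0.0, 1.0]] [[0.965, -0.261, 0.001], [-0.136, -0.507, -0.851], [0.223, 0.821, -0.525]] [-577.5  193.9 1129.8] ctr [ 332. -981.  759.]
0.1 [259.94674299 512.16582814 255.20143209] [[-0.8916497546814485, 0.45272415540199157, -0.0012466322897527692], [0.45272574992871983, 0.8916481545509611, -0.0017215798973937756], [0.00033215657555704463, -0.002099428831439342, -0.9999977410327441]] 85.42834013190485 25.0
```

View pics/top0.png

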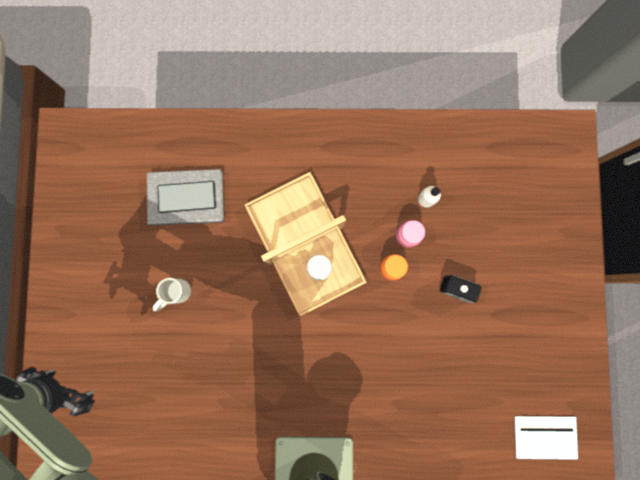

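View pics/side0.png

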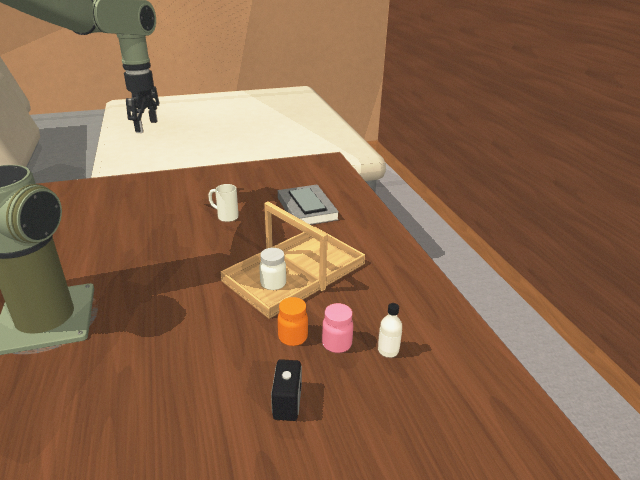

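Top view: the tray is centred near (305,243) and its empty compartment near (285,215). The bar runs from (266,257) to (343,221). The white jar is at (319,267). The mug is at (172,291), with its handle towards (157,307).

Look-alikes:
- **Jar:** orange jar (394,267), pink jar (411,234) and the lotion bottle (430,196) are not meant. The white-lidded one in the tray is the jar.
- **Mug:** the only white handled cup is at (172,291).

Next I measure from both depth views.

```bash
cat > h.py <<'E'
from plant import ctrl, sensors, optics
import cv2,numpy as np
def cloud(n,d):
    c=optics.camera_params(n); K=c["mtx"]; v,u=np.mgrid[:480,:640]
    P=np.stack([(u-K[0,2])/K[0,0]*d,(v-K[1,2])/K[1,1]*d,d],-1)
    W=(P-c["t"])@c["R"]; W[d==0]=np.nan; return W
def down(yaw): # tool y axis direction at yaw in world, pointing down
    y=np.array([np.cos(yaw),np.sin(yaw),0]); z=np.array([0,0,-1.]); return np.stack([np.cross(y,z),y,z],1)
E
python3 - <<'E'
from h import *
from scipy.optimize import least_squares
C={}
for n in("top","side"):
    f=np.load(n+"0.npz"); W=cloud(n,f["d"]).reshape(-1,3); W=W[~np.isnan(W[:,0])]; C[n]=W
def sel(W,c,r,z0,z1): return W[(np.hypot(*(W[:,:2]-c).T)<r)&(W[:,2]>z0)&(W[:,2]<z1)]
T=cloud("top",np.load("top0.npz")["d"])
for nm,(u,v) in dict(mug=(172,291),muginner=(170,290),jar=(319,267),bar=(304,240),trayfl=(283,215),table=(240,330),orange=(394,267),pink=(411,234)).items(): print(nm,T[v,u].round(0))
mc=T[291,172,:2]; bc=T[240,304,:2]
for n,W in C.items():
    m=sel(W,mc,90,20,110); print(n,"mug n",len(m),"z max pct",np.percentile(m[:,2],[90,97,100]).round(1))
    # body: robust circle fit r=31 on z>30 outer
    rim=m[m[:,2]>(84 if n=="top" else 20)]
    r=least_squares(lambda p:np.hypot(rim[:,0]-p[0],rim[:,1]-p[1])-(29.5 if n=="top" else 31),mc,loss="soft_l1",f_scale=2); print(" c",r.x.round(1),"rms",np.median(abs(r.fun)).round(1))
    dd=np.hypot(*(m[:,:2]-r.x).T); h=m[(dd>40)&(dd<72)]; 
    if len(h): a=(h[:,:2]-r.x).mean(0); print(" handle n",len(h),"yaw",np.degrees(np.arctan2(a[1],a[0])).round(1),"r max",dd[dd<72].max().round(0),"z",h[:,2].min().round(0),h[:,2].max().round(0))
    b=sel(W,bc,130,125,175); c=b.mean(0); U,S,V=np.linalg.svd(b[:,:2]-c[:2],full_matrices=False); t=(b[:,:2]-c[:2])@V[0]; w=(b[:,:2]-c[:2])@V[1]
    mid=c[:2]+V[0]*(t.max()+t.min())/2
    print(" bar n",len(b),"mid",mid.round(1),"dir",np.degrees(np.arctan2(V[0,1],V[0,0])).round(2),"len",np.ptp(t).round(0),"wid",np.percentile(w,[2,98]).round(1),"z",np.percentile(b[:,2],[5,50,90,98]).round(1))
    k=sel(W,bc,230,8,36); q=cv2.minAreaRect(k[:,:2].astype(np.float32)); print(" tray rect",q, "n",len(k))
E
```

```text
mug [457. 368.   7.]
muginner [460. 373.   6.]
jar [518. -12.  90.]
bar [577.  24. 159.]
trayfl [656.  83.  11.]
table [358. 191.  -1.]
orange [ 519. -195.   84.]
pink [ 600. -238.   85.]
top mug n 561 z max pct [ 96.1  98.3 100.9]
 c [458.8 350.1] rms 1.3
 handle n 72 yaw 136.7 r max 68.0 z 23.0 88.0
 bar n 623 mid [582.3  24.1] dir 116.92 len 214.0 wid [-7.6  6.5] z [151.2 159.9 163.4 165.5]
 tray rect ((572.2412719726562, 28.18804931640625), (451.29058837890625, 416.9612731933594), 77.05767822265625) n 3387
side mug n 697 z max pct [91.5 94.7 97.3]
 c [458.6 351.6] rms 2.1
 handle n 66 yaw 138.0 r max 68.0 z 21.0 84.0
 bar n 732 mid [580.4  21.8] dir -62.84 len 215.0 wid [-10.    4.7] z [134.  154.4 160.6 161.7]
 tray rect ((571.8399658203125, 44.7103271484375), (328.41204833984375, 263.968017578125), 28.645849227905273) n 2780
```

```bash
python3 -c "
import cv2,numpy as np
a=cv2.imread('pics/top0.png');b=cv2.imread('pics/side0.png')
cv2.imwrite('pics/crop0.png',np.hstack([cv2.resize(a[160:330,130:380],(440,300),interpolation=2),cv2.resize(b[160:330,195:380],(326,300),interpolation=2)]))"
```

```text
(no output)
```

View pics/crop0.png

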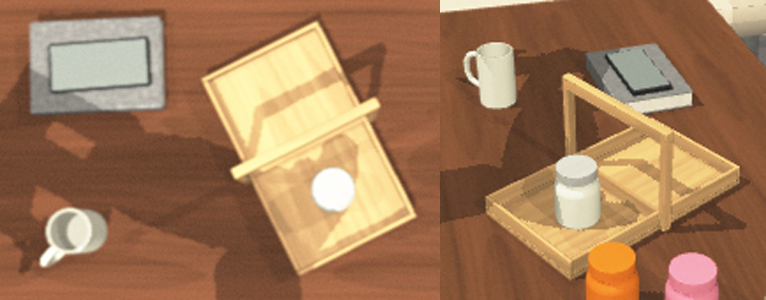

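The crop confirms the choice: an upright white mug, the white-lidded jar in the near compartment, and the far compartment empty. The two views agree:

| Item | Measured |
|---|---|
| Mug centre | (458.7, 350.8) |
| Mug rim | about 95 mm high |
| Mug handle | 137.4° |
| Bar middle | (581.3, 23) |
| Bar top | about 160 mm high |
| Bar direction | 117° |
| Tray +x | 27° |
| Jar in tray x | -72 mm |

Next, grasp the mug.

```bash
cat >> h.py <<'E'
MUG=np.array([458.7,350.8]); MY=np.radians(137.4); BAR=np.array([581.3,23.]); TX=np.radians(27.1)
ux=np.array([np.cos(TX),np.sin(TX)])
E
python3 - <<'E'
from h import *
best=None
for k in (0,np.pi):
    a=ctrl.solve_ik([*MUG,220],down(MY-np.pi/2+k)); b=ctrl.solve_ik([*(BAR+80*ux),260],down(TX+k)); c=ctrl.solve_ik([*BAR,260],down(TX+k))
    print(k,[None if q is None else np.round(q,2).tolist() for q in (a,b,c)])
    if a is not None and b is not None and c is not None:
        s=max(abs(a[5]),abs(b[5]),abs(c[5]))
        if best is None or s<best[0]: best=(s,k)
k=best[1]; print("k",k); open("k.txt","w").write(str(k))
ctrl.gripper_to(85,force=45)
ctrl.move_ptp([*MUG,200],down(MY-np.pi/2+k))
print(ctrl.move_l([*MUG,71],vel=120,threshold=12)); 
s=sensors.read_state(); print(s["eef_pos"].round(1),s["t"])
f0=s["force"]
ctrl.gripper_to(50,force=45); s=sensors.read_state(); print("w",s["grip_width"],s["grasp_force"],s["eef_pos"])
ctrl.move_l([*MUG,110],vel=60); ctrl.hold(.3)
s=sensors.read_state(); print("df",np.round(s["force"]-f0,2),"f",np.round(s["force"],2),"m",(s["force"]-f0)[2]/9.81,s["grip_width"],s["t"],s["wrist_torque"])
p,d=optics.grab_frame("side"); q,e=optics.grab_frame("top")
cv2.imwrite("pics/g1.png",np.hstack([p[100:300,130:430],q[180:380,80:380]])[:,:,::-1])
E
```

```text
0 [[0.5, 0.24, 1.57, -0.0, 1.32, -0.32], [-0.04, 0.37, 1.32, -0.0, 1.45, -0.51], [-0.11, 0.22, 1.52, -0.0, 1.4, -0.58]]
3.141592653589793 [[0.5, 0.24, 1.57, -0.0, 1.32, 2.82], [-0.04, 0.37, 1.32, -0.0, 1.45, 2.63], [-0.11, 0.22, 1.52, -0.0, 1.4, 2.56]]
k 0
False
[459.5 351.3  72. ] 2.5667
w 60.148441048746086 48.95284653059207 [459.57199586 351.32817615  72.19696258]
df [ 0.19 -0.96 -2.51] f [ 0.52 -0.05 -2.62] m -0.2560916485736412 59.9594432011834 4.0167 [-0.03357618 -0.00312946 -0.03656221]
```

View pics/g1.png

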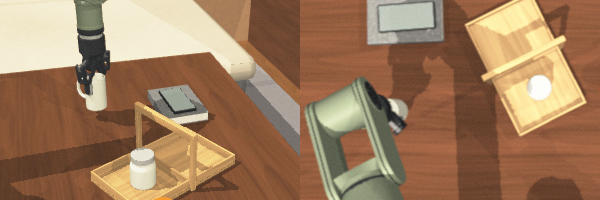

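Left half (side view): the mug hangs upright in the fingers near (95,90). Right half (top view): the tray is undisturbed, with its bar near (523,57). The grip width is 60 mm and the mug weighs about 0.26 kg. I'll place it at tray x = 72 mm so it balances the jar.

```bash
python3 - <<'E'
from h import *
T=BAR+72*ux; R=down(TX)
ctrl.move_l([*MUG,290],vel=200)
ctrl.move_l([*T,290],rot=R,vel=180)
ctrl.hold(.2); print(sensors.read_state()["eef_pos"],sensors.read_state()["force"])
ctrl.move_l([*T,92],vel=90)
hit=ctrl.move_l([*T,73],vel=20,threshold=4); s=sensors.read_state(); print(hit,s["eef_pos"].round(1),s["force"].round(1),s["grip_width"])
p,d=optics.grab_frame("side"); cv2.imwrite("pics/p1.png",cv2.resize(p[130:330,200:400],(600,600),interpolation=2)[:,:,::-1]); print(s["t"])
E
```

```text
[645.23285233  56.33282937 290.11206364] [-0.95337815 -0.22308452 -2.55877997]
True [645.4  55.8  78.2] [ 1.  -0.2  3.7] 59.958039028967164
10.5
```

View pics/p1.png

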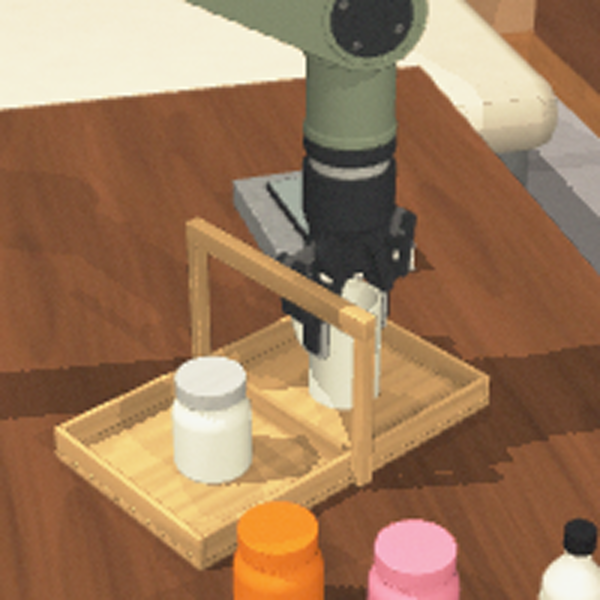

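The mug stands inside the empty compartment, with its base near (345,395). Contact came at TCP z = 78.2, where 78 was expected. Next: release, retreat and re-measure.

```bash
python3 - <<'E'
from h import *
from scipy.optimize import least_squares
T=BAR+72*ux
ctrl.gripper_to(76); ctrl.hold(.2)
print(sensors.read_state()["force"].round(1))
p=sensors.read_state()["eef_pos"]
ctrl.move_l([p[0],p[1],290],vel=110)
ctrl.move_l([640,300,330],vel=250); ctrl.hold(.3)
ok={}
for n in("top","side"):
    im,d=optics.grab_frame(n); ok[n]=im
    W=cloud(n,d).reshape(-1,3); W=W[~np.isnan(W[:,0])]
    L=(W[:,:2]-BAR)@np.array([[ux[0],-ux[1]],[ux[1],ux[0]]]); Z=W[:,2]
    b=(abs(L[:,0])<30)&(abs(L[:,1])<120)&(Z>125)&(Z<175)
    B=W[b][:,:2]; c=B.mean(0); V=np.linalg.svd(B-c,full_matrices=False)[2][0]; t=(B-c)@V
    print(n,"bar mid",(c+V*(t.max()+t.min())/2).round(1),"dir",np.degrees(np.arctan2(V[1],V[0])).round(1),"z98",np.percentile(Z[b],98).round(1))
    for nm,x in(("mug",72),("jar",-72)):
        m=(np.hypot(L[:,0]-x,L[:,1])<45)&(Z>(88 if n=="top" and nm=="mug" else 80 if n=="top" else 40))&(Z<120)
        if nm=="jar" and n=="top": print(nm,L[m].mean(0).round(1),Z[m].max().round(1)); continue
        q=least_squares(lambda a:np.hypot(L[m][:,0]-a[0],L[m][:,1]-a[1])-(29.5 if n=="top" else 31),[x,0],loss="soft_l1",f_scale=2)
        print(nm,q.x.round(1),"ztop",np.percentile(Z[m],98).round(1),m.sum())
cv2.imwrite("pics/a1.png",np.hstack([cv2.resize(ok["top"][150:330,210:380],(400,424)),cv2.resize(ok["side"][170:330,210:370],(400,424))])[:,:,::-1]); print(sensors.read_state()["t"])
E
```

```text
[ 0.1  0.2 -0.3]
top bar mid [575.8  21. ] dir 117.0 z98 164.9
mug [70.4  0.7] ztop 106.9 169
jar [-78.5  -3.4] 97.8
side bar mid [574.1  18.9] dir -62.7 z98 162.0
mug [71.5 -0.3] ztop 101.6 410
jar [-76.1  -1.7] ztop 93.1 727
14.675
```

View pics/a1.png

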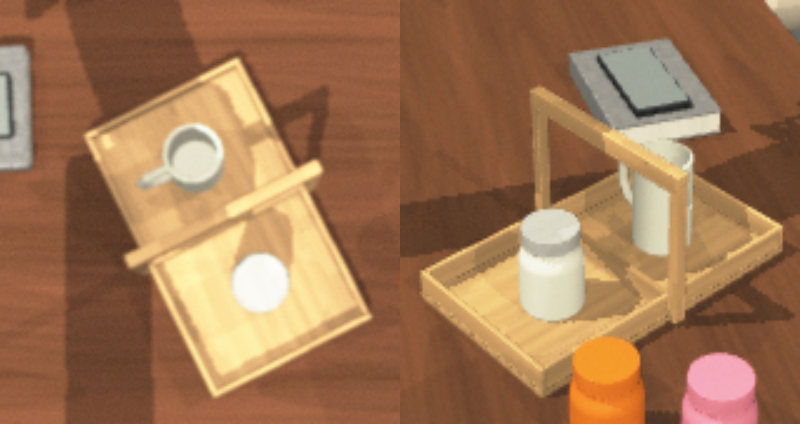

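Both mug and jar stand upright in their own compartments, the mug's handle along tray +y (top view: mug at (193,158), jar at (260,282)). The tray slid about 7 mm along its -x, so the bar middle is now about (575,20) and the mug is at tray x ≈ 78 mm. I grasp there, closing in stages.

```bash
python3 - <<'E'
from h import *
B=np.array([575.,20.]); R=down(TX)
ctrl.gripper_to(70)
ctrl.move_l([*B,300],rot=R,vel=200); ctrl.hold(.2)
e=B-sensors.read_state()["eef_pos"][:2]; print("err",e.round(2)); C=B+e
ctrl.move_l([*C,190],vel=120)
print(ctrl.move_l([*C,155],vel=50,threshold=6)); print(sensors.read_state()["eef_pos"].round(1))
ctrl.gripper_to(26,force=20); ctrl.gripper_to(5,force=20); s=sensors.read_state(); print("w",s["grip_width"].round(1),s["grasp_force"],s["force"].round(1))
ctrl.gripper_to(5,force=120); s=sensors.read_state(); print("w",s["grip_width"].round(1),s["grasp_force"],s["force"].round(1),s["wrist_torque"].round(2))
z=s["eef_pos"][2]
ctrl.move_l([*C,z+12],vel=15); ctrl.hold(.3); s=sensors.read_state(); print(s["eef_pos"].round(1),s["force"].round(1),s["wrist_torque"].round(2),s["grip_width"].round(1),s["t"])
p,d=optics.grab_frame("side"); cv2.imwrite("pics/l1.png",cv2.resize(p[130:330,200:400],(600,600),interpolation=2)[:,:,::-1])
E
```

```text
err [-0.14 -0.72]
False
[575.1  19.2 155.2]Traceback (most recent call last):
  File "<stdin>", line 8, in <module>
AttributeError: 'float' object has no attribute 'round'
```

```bash
python3 - <<'E'
from h import *
def rd():
    s=sensors.read_state(); print("t",s["t"],"w",round(s["grip_width"],1),round(s["grasp_force"],1),s["force"].round(1),s["wrist_torque"].round(2),s["eef_pos"].round(1)); return s
rd(); ctrl.gripper_to(5,force=120); s=rd(); p=s["eef_pos"]
ctrl.move_l([p[0],p[1],p[2]+12],vel=15); ctrl.hold(.3); rd()
p,d=optics.grab_frame("side"); cv2.imwrite("pics/l1.png",cv2.resize(p[130:330,200:400],(600,600),interpolation=2)[:,:,::-1])
E
```

```text
t 19.3583 w 13.7 24.1 [ 3.3  2.2 -0.2] [ 0.24 -0.42  0.02] [575.8  19.5 155.4]
t 19.575 w 12.4 118.3 [2.8 1.1 1.8] [ 0.3  -0.38 -0.04] [575.7  19.4 155.7]
t 20.875 w 12.0 117.1 [-0.  -0.  -7.9] [-0.04  0.03 -0.05] [575.6  19.4 167.6]
```

View pics/l1.png

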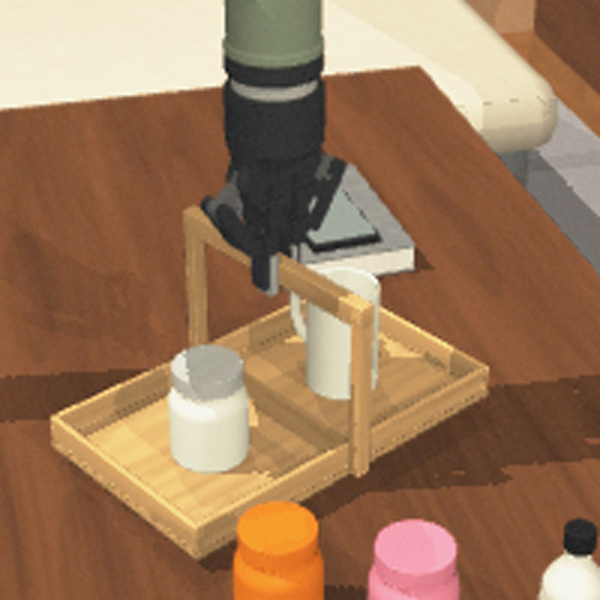

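The tray hangs level and clear of the table, with the jar (208,410) and mug (343,330) standing on it. The full load of about 0.8 kg is on the gripper, and the wrist moment is nearly zero. Now I raise it the rest of the way and check that it is level.

```bash
python3 - <<'E'
from h import *
p=sensors.read_state()["eef_pos"]
ctrl.move_l([p[0],p[1],p[2]+93],vel=40); ctrl.hold(.8)
s=sensors.read_state(); print(s["t"],s["grip_width"],s["grasp_force"],s["force"].round(1),s["wrist_torque"].round(2),s["eef_pos"].round(1),abs(np.array(s["qvel"])).max())
im,d=optics.grab_frame("side"); W=cloud("side",d).reshape(-1,3); W=W[~np.isnan(W[:,0])]
L=(W[:,:2]-p[:2])@np.array([[ux[0],-ux[1]],[ux[1],ux[0]]]); Z=W[:,2]
m=(abs(L[:,0])<145)&(abs(L[:,1])<80)&(Z>95)&(Z<125)&(abs(L[:,0])>12)
A=np.c_[L[m],np.ones(m.sum())]; z=Z[m]; k=np.ones(len(z),bool)
for _ in range(8): c=np.linalg.lstsq(A[k],z[k],rcond=None)[0]; k=abs(z-A@c)<4
print("floor tilt",c[:2].round(3),"z",c[2].round(1),k.sum())
cv2.imwrite("pics/l2.png",cv2.resize(im[80:330,190:440],(600,600),interpolation=2)[:,:,::-1])
E
```

```text
24.2 12.019479142693163 117.06824898719788 [-1.  -0.3 -8.8] [-0.03  0.05 -0.  ] [575.6  19.4 260.6] 0.008211764524790563
floor tilt [-0.003 -0.   ] z 111.1 1863
```

View pics/l2.png

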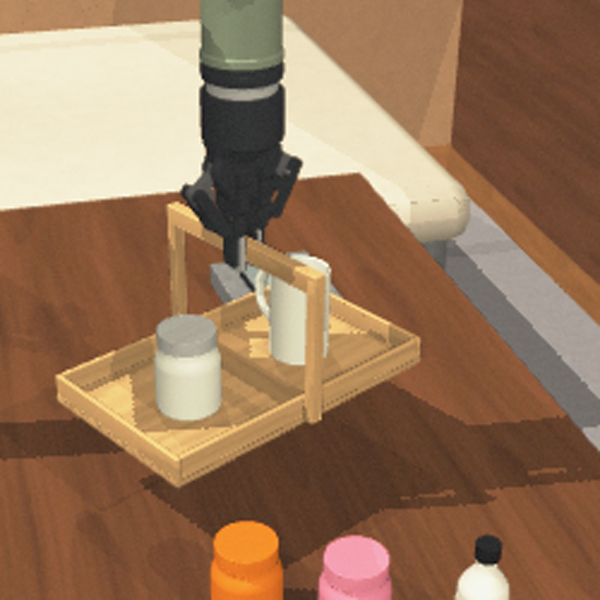

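The tray is held level (tilt about 0.003 rad) with its floor at z ≈ 111 mm. The jar (188,370) and mug (300,310) stand on it.

```bash
python3 -c "
from plant import ctrl
print(ctrl.finish_job())"
```

```text
the job is handed in; nothing more can be done
None
```

The job is handed in, with no verdict returned: the mug stands in the empty compartment beside the jar's, and the arm holds the tray level and steady about 10 cm above the table.

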